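Hold down the recessed reset of a bench control unit

TASK

Slide the shutter on the control unit's panel fully open, then take the slim pin tool (round black handle, thin stem) out of the rack and reach its tip down through the uncovered hole to hold the recessed reset button pressed fully down. Finish like that: still gripping the pin by its handle, with the button held down by it. Do not press the start button on the same panel, and leave the other tools in the rack and the loose cutter holder as they are.

Things in the scene. Friction and masses are not known exactly. Their poses are not given: they have to be found in the camera images.
- unit: Fixed grey control unit with a level aluminium panel on top, 180 (x) x 240 (y) mm, panel upper face 90 mm above the table. Origin: centre of its underside; z up. In its frame the hole is at x -20, y -30 mm; the far part of the panel (x +45 to +85, y -105 to +35 mm) carries a black display 20 mm high.
- reset_hole (a point): Centre of the mouth of the round reset hole, diameter 17 mm, at the panel's upper face. Axes as the unit's: z up, out of the hole. The panel is 12 mm thick; below it is open space, and the reset button's flat black top (20 mm diameter, centred under the hole) lies 30 mm below the panel's upper face when not pressed. Hidden under the shutter at the start.
- reset_button (a joint): Travel of the recessed reset button: 0 released, 0.006 m fully down. Spring: about 2 N to start it moving, 5 N fully down; it springs back when released.
- shutter (a joint): Travel of the flat dark steel shutter (4 mm thick on the panel, 37 x 46 mm) along the unit's +y: 0 closed, 0.045 m fully open against its stop; starts closed or up to 0.008 m. Sliding takes about 1.5 N; it stays where it is left. Two 4 mm high rails run beside it.
- shutter_tab (a point): Centre of the black upright tab on the shutter by which it is slid: 22 mm along the unit's x, 10 mm thick along the unit's y, 28 mm tall, top 32 mm above the panel (this point is 18 mm above the panel). Axes as the unit's: y is the opening direction. It lies 12 mm towards +y of the hole's centre when the shutter is closed.
- start_button (a joint): Travel of the ordinary start button (24 mm diameter, on a black housing standing on the panel, at unit x +60, y +85 mm): 0 released, 0.006 m pressed. Leave it alone.
- rack: Fixed white tool rack, a 10 mm plate with its top 65 mm above the table, 90 (x) x 250 (y) mm. Origin: centre of its underside. Three sockets (holes of 21 mm) in a row along its y, at y -80, 0 and +80 mm; one tool hangs in each by a 28 mm collar that rests on the plate, in any order.
- pin_grip (a point): Centre of the handle of the pin tool, the tool to use (90 g): round black handle 16 mm diameter, 50 mm tall, upright, with this point at mid-height, 31 mm above the underside of the pin's 28 mm collar (collar 6 mm thick, right below the handle). z along the tool, up.
- pin_tip (a point): The lower end of the pin's stem: 7 mm diameter, reaching 55 mm below the collar's underside, so 86 mm below the handle's centre. z along the tool, up.
- pin: The pin tool. Origin on its axis at the underside of its collar; z along the tool, up.
- drift: Bystander tool in the rack: stout, square dark steel head 26 x 26 mm, 34 mm tall, 40 mm above the plate. Origin at the underside of its collar.
- tap_holder: Bystander tool in the rack: T-shaped, a crossbar 64 mm long (along the rack's x) about 38 mm above the plate. Origin at the underside of its collar.
- cutter_holder: Bystander: loose dark steel cutter holder standing on the table, 62 mm diameter, 75 mm tall. Origin: centre of its underside.
Things that resemble listed ones, but are neither listed nor needed, are in the scene too. What is shaped like the pin but green or orange is not meant.

How it is judged:
On the way, in this order (a step that is already met when the one before it is completed fails the run):
1. the shutter is slid open (value of joint shutter above 0.038 m), for 0.2 s.
2. the pin is gripped and drawn clear of the rack (height (world z) of pin_tip above 0.072 m and contact force between the fingers and pin above 1 N), for 0.2 s.
At the end, for the whole second after the job is handed in: Shutter at least 38 of 45 mm open; reset button held at least 4.5 of 6 mm down by the pin's tip, through the hole (within 11 mm of its axis); the fingers grip the pin by its handle (grasp point within 40 mm of the handle's centre), at rest, through the last second (value of joint shutter above 0.038 m and value of joint reset_button above 0.0045 m and horizontal distance between pin_tip and reset_hole below 0.011 m and height (world z) of pin_tip below 0.066 m and contact force between the fingers and pin above 1 N and distance between the grasp point and pin_grip below 0.04 m and linear speed of pin below 0.02 m/s); the arm keeps its last pose, push and grip.
It fails at once if the start button is pressed (value of joint start_button above 0.003 m).
It fails at once if another tool in the rack is moved by more than 15 mm (distance of any of drift, tap_holder from where it was at the start of the episode above 0.015 m).
It fails at once if the cutter holder is moved by more than 20 mm or tipped (distance of cutter_holder from where it was at the start of the episode above 0.02 m or angle between cutter_holder's own z axis and vertical above 0.3 rad).
It also fails if it takes over 51 s, if anything falls off the work surface, if the arm or the gripper's body presses on something with over 40 N, if the wrist force passes 120 N, or if a joint passes its speed limit or range.

ROBOT

A 6-joint arm with a two-finger parallel gripper is mounted at the origin on the work surface. World frame = base frame: x ahead of the robot, y to its left, z up, the work surface at z = 0. Lengths are in m, angles in rad, forces in N, time in s.
With the tool pointing down it reaches from about 0.375 to 0.9 m from the base axis. Payload 3.1 kg.
Tool frame: the origin (TCP) lies midway between the tips of the shut fingers; the grasp point (between the pads) lies 19 mm behind it; z points along the fingers, y is the direction in which the jaws open and shut (so a half turn about z gives the same grasp; the last joint's range is limited). The gripper opens to 85 mm and grips with 20 to 120 N. Pads are 22 mm wide; open, the fingers measure 114 mm over their backs; the gripper's body (76 mm by 85 mm) begins 54 mm behind the grasp point. The pads swing forward as they close: fully open they stand 13 mm farther back than shut.
Start: joints at [-1.421, 0.527, 1.433, -0, 1.181, -0.178], TCP at [0.201, -0.592, 0.231] pointing down, gripper open.
Joint ranges: [-3.08, 3.08], [-0.75, 2.2], [0.22, 2.44], [-1.43, 4.57], [0, 2.65], [-2.85, 2.85]. Speed limits (rad/s): [2.79, 2.79, 3.14, 3.14, 3.14, 3.14].

INTERFACE

Orientations are given as a unit quaternion [x, y, z, w].
In Python, from station import manip gives the robot as it stands.
- The arm moves only by the tool servo_tool, never from a script. Its argument "motion" is a list of rows, each a list of 7 numbers: the shift along the tool's x, y, z in mm, then the turn, a rotation vector about the tool's x, y, z in rad, then the opening, from -1 (shut) to 1 (fully open), so that 0 is half open. In form: [[x, y, z, rx, ry, rz, hand], ...]. A call has 1 to 12 rows; each row shifts and turns the pose as measured when the row begins, along the tool's axes as they then stand; what a row does not reach is not made up. A row lasts 1/12 s, in which the tool goes at most 41.7 mm and 7.16 degrees, less where a joint would pass 70% of its speed; a pose out of reach is approached as far as the arm can. A call with a gripper value outside its range is refused whole. The fingers move at their own pace and stop on an object; "grip_force" is the grip in N (left out, the last holds). Time passes only in rows, so rows that do not move let the fingers close. It gives the time, the measured TCP pose, the force and the opening at its end, in the units of the state.
- manip.sense(): the state, without advancing time (a new reading comes with each control period).
- manip.snapshot(name): name is "side" or "top"; returns a dict with "frame" (480x640x3 uint8, red, green, blue), "mtx" (3x3 intrinsics, pixels), "world_from_camera" (4x4, takes a point from camera to world coordinates). Camera axes: x right, y up, looking along -z (the intrinsics and any distortion apply to the point x, -y, -z); pixel columns grow to the right and rows downward; lengths in m; the calibration is good to about 2 mm. A picture is of the moment at which its call begins. There is no depth.
- manip.sign_off(): hands the job in, once; it reports no verdict.
The state is a dict: "t": time; "q": joint angles; "qd": joint speeds; "tau": joint torques, N m; "tcp_pos": TCP position; "tool_rot": TCP orientation; "force": force on the tool from outside, world axes, zero at the start; "ft_torque": the same for the moment, N m; "finger_gap": opening from 0.0 (shut) to 1.0 (fully open).
Only numpy, scipy, OpenCV 4.12 (cv2) and the standard library are available. Lean on these libraries where they do the work, as an engineer would, in place of code of your own. Each camera call takes 0.05 s, during which the arm holds its last target.

## Working session

There is one attempt and no reset: what is moved stays moved. The work goes in short steps, Python scripts to look and compute and a tool call to move; the robot and the scene stay as the last step left them, time stands still between calls to the robot, and variables do not carry over. Pictures are saved under pics/ and viewed, and the job is handed in when it is done.

Besides the shell and the picture viewer there is one more tool, called after ">>>" as a command line: name --pt "numbers of a row" for each row, then --argument value for the rest. servo_tool: Moves the arm, as the interface text tells. Its arguments: {"type":"object","properties":{"motion":{"type":"array"},"grip_force":{"type":"number"}},"required":["motion"]}

```bash
mkdir -p pics; ls
python3 - <<'E'
from station import manip
import cv2,numpy as np
print(manip.sense())
for n in("side","top"):
    s=manip.snapshot(n); cv2.imwrite(f"pics/{n}0.png",s["frame"][:,:,::-1]); np.savez(f"{n}0.npz",**s); print(s["mtx"],s["world_from_camera"],[k for k in s])
E
```

```text
pics
{'t': 0.0, 'q': array([-1.42152837e+00,  5.28474004e-01,  1.43389879e+00,  6.95581109e-05,
        1.18141446e+00, -1.78509186e-01]), 'qd': array([ 0.00123812, -0.00168824, -0.00025073,  0.00025986, -0.00042853,
        0.00104321]), 'tau': array([ 6.81335973e-05, -4.42350197e+01, -1.78022683e+01, -1.94400509e-04,
        8.43798858e-03,  1.15136163e-05]), 'tcp_pos': array([ 0.20114478, -0.5909924 ,  0.23032993]), 'tool_rot': array([ 9.86601866e-01,  1.63142738e-01,  4.82003085e-05, -1.09671206e-03]), 'force': array([0.34379344, 0.09429374, 0.30722997]), 'ft_torque': array([-0.0068202 ,  0.01119482,  0.03228241]), 'finger_gap': 0.9969652259227602}
[[469.18881222   0.         324.70971637]
 [  0.         469.18881222 247.86608464]
 [  0.           0.           1.        ]] [[ 0.95026961  0.23127848 -0.20856159  0.36300012]
 [-0.31112046  0.6752321  -0.66877924 -0.61798437]
 [-0.01384676  0.70040836  0.71360801  0.73838125]
 [ 0.          0.          0.          1.        ]] ['frame', 'mtx', 'world_from_camera']
[[489.81737682   0.         324.32363842]
 [  0.         489.81737682 241.77800603]
 [  0.           0.           1.        ]] [[ 0.03767906  0.97080425 -0.23689532  0.33891228]
 [-0.999287    0.03603442 -0.01127009  0.00430128]
 [-0.00240467  0.23715106  0.97146981  1.11386167]
 [ 0.          0.          0.          1.        ]] ['frame', 'mtx', 'world_from_camera']
```

View pics/side0.png

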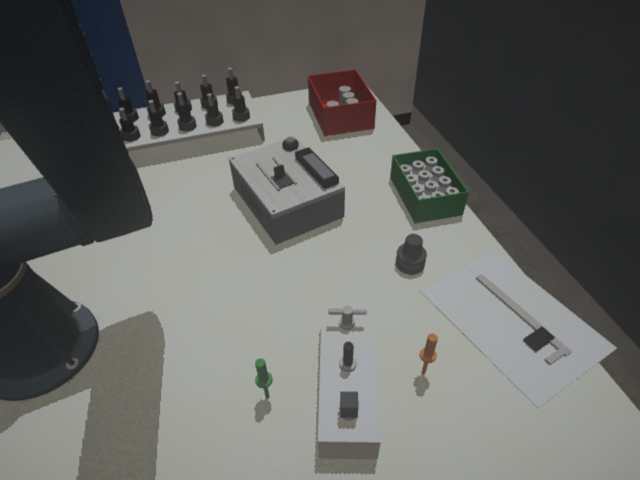

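View pics/top0.png

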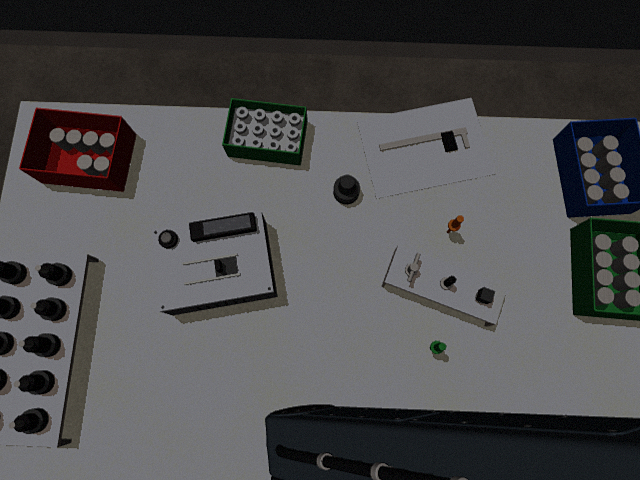

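The top view shows the unit at about (225,262) with the shutter tab at about (222,268). The rack is at about (447,288), holding a T holder (413,268), a black pin (449,283) and a square drift (486,296). Pin look-alikes are green (438,347), orange (456,223), and the black bits in the big tray on the left. My choice is the middle rack tool; I'll check it in close crops.

Run:
```python
import cv2,numpy as np
a=np.load("top0.npz")["frame"][:,:,::-1]; b=np.load("side0.npz")["frame"][:,:,::-1]
def crop(im,x,y,w,h,k,n,g=2.0):
    c=im[y:y+h,x:x+w]; c=(255*(c/255.)**(1/g)).astype('uint8')
    c=cv2.resize(c,None,fx=k,fy=k,interpolation=cv2.INTER_CUBIC)
    for i in range(0,w,10):
        cv2.line(c,(i*k,0),(i*k,4 if (x+i)%50 else 12),(0,0,255),1)
    cv2.imwrite(n,c)
crop(a,150,200,140,120,5,"pics/c1.png")
crop(a,375,235,140,100,5,"pics/c2.png")
crop(b,220,125,135,115,5,"pics/c3.png",1.3)
crop(b,305,295,95,165,3,"pics/c4.png",1.3)
```

```text
(no output)
```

View pics/c1.png

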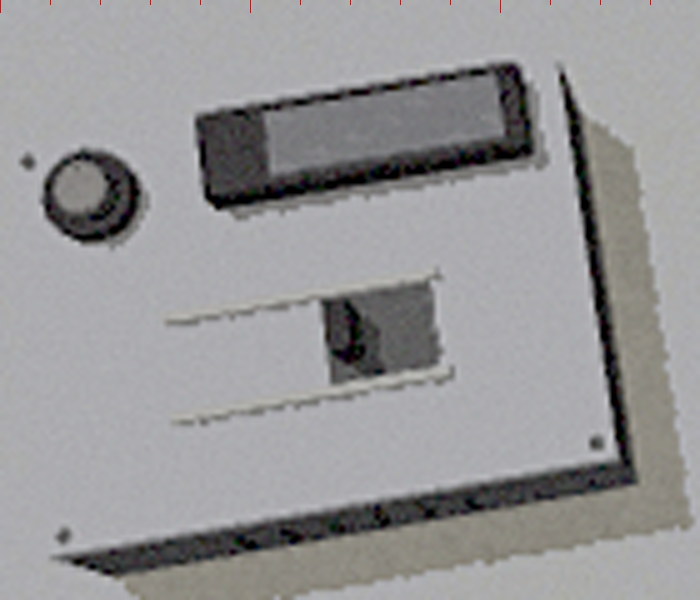

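View pics/c2.png

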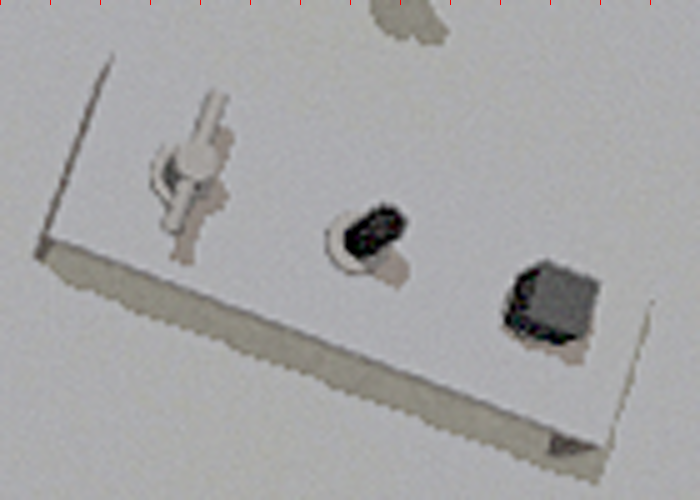

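View pics/c3.png

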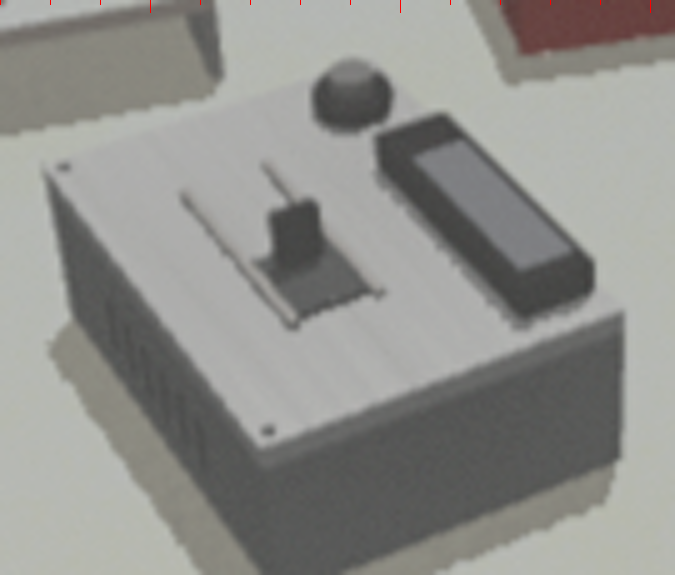

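View pics/c4.png

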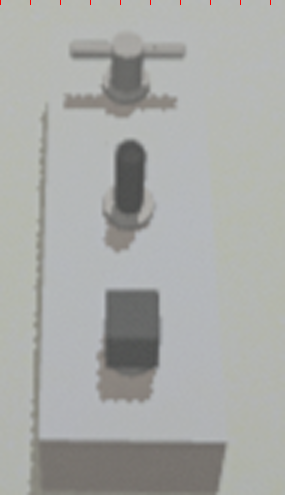

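```bash
cat > h.py <<'E'
import numpy as np,cv2
from scipy.optimize import least_squares
def proj(s,P):
    T=np.linalg.inv(s["world_from_camera"]); p=np.atleast_2d(P)@T[:3,:3].T+T[:3,3]
    u=p*[1,-1,-1]; u=u@s["mtx"].T; return u[:,:2]/u[:,2:]
def tow(pose,L):
    L=np.atleast_2d(np.array(L,float)); c,s=np.cos(pose[2]),np.sin(pose[2])
    return np.c_[pose[0]+c*L[:,0]-s*L[:,1],pose[1]+s*L[:,0]+c*L[:,1],L[:,2]]
def fit(obs,x0):
    f=lambda p:np.concatenate([(proj(s,tow(p,l))-px).ravel() for s,l,px in obs])
    r=least_squares(f,x0); return r.x,r.fun.reshape(-1,2)
def back(s,px,z):
    K=s["mtx"];W=s["world_from_camera"]
    d=np.array([(px[0]-K[0,2])/K[0,0],-(px[1]-K[1,2])/K[1,1],-1.]);d=W[:3,:3]@d;o=W[:3,3]
    return o+d*(z-o[2])/d[2]
def tri(obs):
    return least_squares(lambda p:np.concatenate([(proj(s,p)[0]-px) for s,px in obs]),[.4,0,.1]).x
E
python3 - <<'E'
from h import *
t=dict(np.load("top0.npz"));s=dict(np.load("side0.npz"))
u=[(t,(-.09,.12,.09),(160.4,311.2)),(t,(-.09,-.12,.09),(274,292.4)),(t,(.09,-.12,.09),(262,213)),
(s,(-.09,.12,.09),(229,158)),(s,(-.09,-.12,.09),(272.4,215)),(s,(.09,-.12,.09),(344.6,187.4))]
U,r=fit(u,[.4,.25,.1]);print("unit",U,r.round(1).tolist())
k=[(t,(-.045,.125,.065),(385,282.4)),(t,(-.045,-.125,.065),(496.4,325)),(t,(.045,.125,.065),(397.4,246)),(t,(.045,-.125,.065),(505,295)),
(s,(-.045,-.125,.065),(318.3,441.7)),(s,(.045,-.125,.065),(380.7,442.7))]
R,r=fit(k,[.35,-.25,0]);print("rack",R,r.round(1).tolist())
print("hole",tow(U,(-.02,-.03,.09)),"tab0",tow(U,(-.02,-.018,.122)))
print("pin sock",tow(R,[(0,0,.121),(0,.08,.1),(0,-.08,.1)]), "pin px",back(t,(453,278.6),.121),back(s,(348.3,345),.121))
print("tab",back(s,(279.2,165.6),.122))
print("shutter px0",proj(t,tow(U,[(-.02,-.018,.122),(-.02,-.010,.122)])),proj(s,tow(U,[(-.02,-.018,.122),(-.02,-.010,.122)])))
E
```

```text
unit [0.53995627 0.25286541 0.20493172] [[-0.2, -0.1], [0.3, -0.4], [0.6, -1.9], [-0.9, -0.1], [-1.5, 0.1], [-0.0, 0.0]]
rack [ 0.5093258  -0.24926929 -0.33390819] [[-0.7, 0.7], [-0.6, 0.6], [0.7, -0.7], [2.7, -8.8], [-3.0, 0.5], [-2.4, 0.2]]
hole [[0.52647978 0.21942316 0.09      ]] tab0 [[0.52403778 0.23117206 0.122     ]]
pin sock [[ 0.5093258  -0.24926929  0.121     ]
 [ 0.53554483 -0.17368779  0.1       ]
 [ 0.48310677 -0.32485079  0.1       ]] pin px [ 0.51324069 -0.25040519  0.121     ] [ 0.51277097 -0.24916315  0.121     ]
tab [0.52710875 0.23669836 0.122     ]
shutter px0 [[218.91408909 264.72977694]
 [215.05622561 265.3663366 ]] [[278.47030461 167.25873104]
 [276.9002053  165.43321696]]
```

Run:
```python
from h import *
t=dict(np.load("top0.npz"));s=dict(np.load("side0.npz"))
k=[(t,(-.045,.125,.065),(385,282.4)),(t,(-.045,-.125,.065),(496.4,325)),(t,(.045,.125,.065),(397.4,246)),
(s,(-.045,-.125,.065),(318.3,441.7)),(s,(.045,-.125,.065),(380.7,442.7))]
R,r=fit(k,[.35,-.25,0]);print("rack",R,r.round(1).tolist(),tow(R,[0,0,.121]))
U=np.array([.540,.2529,.205])
def ov(im,x,y,w,h,k,n,polys,g,sn):
    c=im[y:y+h,x:x+w]; c=(255*(c/255.)**(1/g)).astype('uint8'); c=cv2.resize(c,None,fx=k,fy=k,interpolation=cv2.INTER_CUBIC)
    for P in polys:
        q=((proj(sn,P)-[x,y]+.5)*k).astype(int); cv2.polylines(c,[q],True,(0,0,255),1)
    return c
def rect(a,b,c,d,z): return [(a,c,z),(b,c,z),(b,d,z),(a,d,z)]
d=.0
up=[tow(U,q) for q in (rect(-.09,.09,-.12,.12,.09),rect(.045,.085,-.105,.035,.11),rect(-.031,-.009,-.023+d,-.013+d,.122),[(-.02+.0085*np.cos(a),-.03+.0085*np.sin(a),.094) for a in np.arange(0,6.28,.3)])]
rp=[tow(R,q) for q in [rect(-.045,.045,-.125,.125,.065)]+[[(.014*np.cos(a),y+.014*np.sin(a),.071) for a in np.arange(0,6.28,.3)] for y in (-.08,0,.08)]]
cv2.imwrite("pics/o1.png",np.hstack([ov(t["frame"][:,:,::-1],150,200,140,120,4,"",up,2,t)]))
cv2.imwrite("pics/o2.png",ov(s["frame"][:,:,::-1],220,125,135,115,5,"",up,1.3,s))
cv2.imwrite("pics/o3.png",ov(t["frame"][:,:,::-1],375,235,140,100,5,"",rp,2,t))
```

```text
rack [ 0.51111012 -0.24962128 -0.32099337] [[-0.5, 0.6], [-0.0, -0.9], [0.3, -0.9], [-0.7, 0.7], [-0.0, -0.3]] [[ 0.51111012 -0.24962128  0.121     ]]
```

View pics/o1.png

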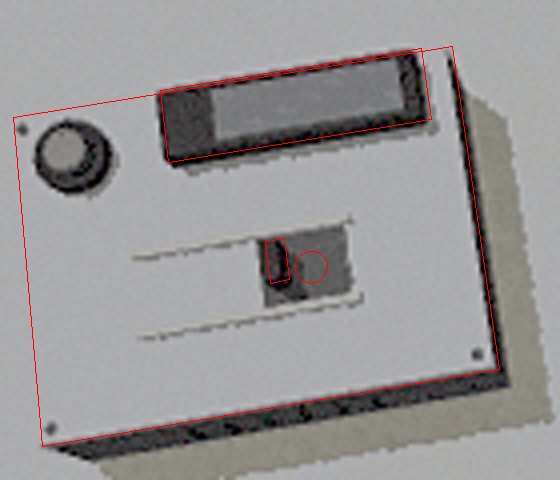

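View pics/o2.png

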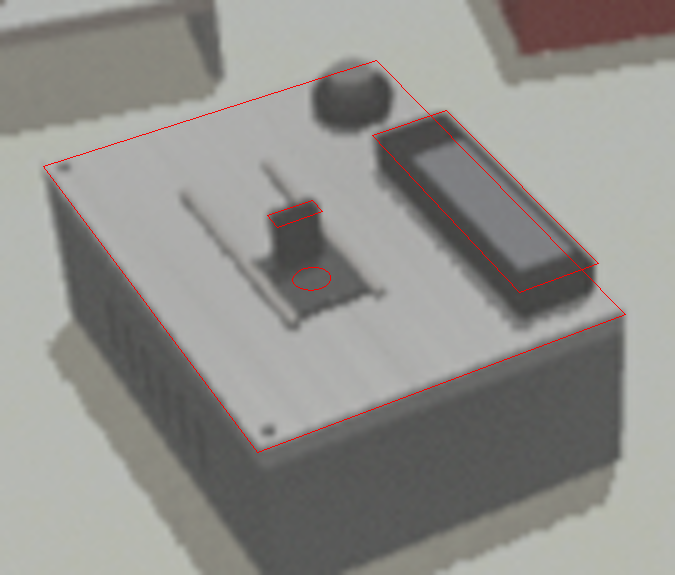

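View pics/o3.png

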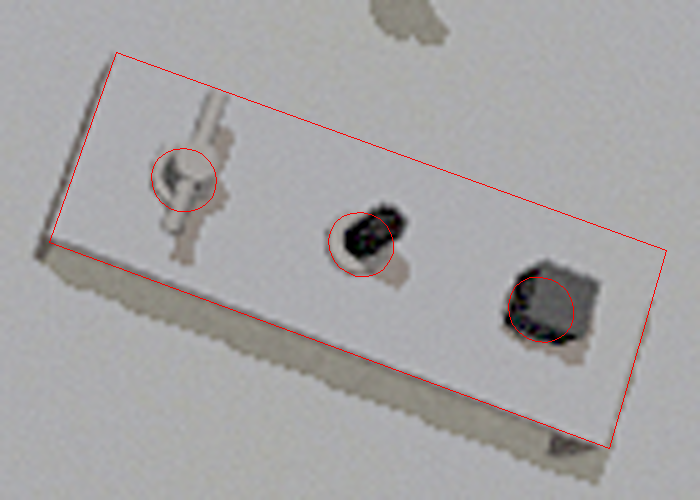

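Both unit and rack overlays fit to about 1 px, and the crop confirms the pin as the black round handle in the middle socket. Now I'll go above the tab.

>>> servo_tool --pt "26 -31 0 0 0 0 0.2" --pt "26 -31 0 0 0 0 0.2" --pt "26 -31 0 0 0 0 0.2" --pt "26 -31 0 0 0 0 0.2" --pt "26 -31 0 0 0 0 0.2" --pt "26 -31 0 0 0 0 0.2" --pt "26 -31 0 0 0 0 0.2" --pt "26 -31 0 0 0 0 0.2" --pt "26 -31 0 0 0 0 0.2" --pt "26 -31 0 0 0 0 0.2" --pt "26 -31 0 0 0 0 0.2" --pt "26 -31 0 0 0 0 0.2"

```text
t: 1.1
tcp_pos: [0.3777, -0.1333, 0.2249]
tool_rot: [0.988, 0.154, -0.001, -0.0]
force: [1.0, -1.0, -0.2]
finger_gap: 0.596
```

```bash
cat > g.py <<'E'
import sys,numpy as np
from scipy.spatial.transform import Rotation as Ro
from station import manip
# goal: x y z yaw(tool x dir, deg-free rad, mod pi)
def go(x,y,z,yaw):
    s=manip.sense(); R=Ro.from_quat(s["tool_rot"]); p=np.array(s["tcp_pos"])
    cy=np.arctan2(R.as_matrix()[1,0],R.as_matrix()[0,0]); d=(yaw-cy+np.pi/2)%np.pi-np.pi/2
    G=Ro.from_euler('z',cy+d)*Ro.from_euler('x',np.pi)
    print("t",round(s["t"],2),"p",p.round(4),"gap",round(s["finger_gap"],3),"F",np.round(s["force"],1),"q6",s["q"][5].round(2))
    print("shift mm",(R.inv().apply(np.array([x,y,z])-p)*1000).round(1),"rotvec",(R.inv()*G).as_rotvec().round(4))
go(*map(float,sys.argv[1:5]))
E
python3 g.py .524 .233 .2 .205
```

```text
t 1.1 p [ 0.3777 -0.1333  0.2249] gap 0.596 F [ 1.  -1.  -0.2] q6 0.64
shift mm [ 251.2 -304.2   24.6] rotvec [-0.0006  0.002   0.1051]
```

>>> servo_tool --pt "26 -31 2 0 0 0 0.2" --pt "26 -31 2 0 0 0 0.2" --pt "26 -31 2 0 0 0 0.2" --pt "26 -31 2 0 0 0 0.2" --pt "26 -31 2 0 0 0 0.2" --pt "26 -31 2 0 0 0 0.2" --pt "26 -31 2 0 0 0 0.2" --pt "26 -31 2 0 0 0 0.2" --pt "15 -18 2 0 0 0.05 0.2" --pt "0 0 0 0 0 0.05 0.2" --pt "0 0 0 0 0 0 0.2"

```text
t: 2.02
tcp_pos: [0.5098, 0.2087, 0.2041]
tool_rot: [0.994, 0.108, -0.0, -0.001]
force: [0.4, -0.3, 0.3]
finger_gap: 0.598
```

```bash
python3 g.py .524 .233 .103 .205
```

```text
t 2.02 p [0.5098 0.2087 0.2041] gap 0.598 F [ 0.4 -0.3  0.3] q6 1.54
shift mm [ 19.2 -20.5 101.1] rotvec [-0.0018  0.0008  0.012 ]
```

>>> servo_tool --pt "19 -20 10 0 0 0.012 0.2" --pt "0 0 25 0 0 0 0.2" --pt "0 0 25 0 0 0 0.2" --pt "0 0 0 0 0 0 0.2"

```text
t: 2.35
tcp_pos: [0.5249, 0.2331, 0.1432]
tool_rot: [0.995, 0.105, 0.001, -0.001]
force: [-0.6, 0.8, 0.4]
finger_gap: 0.603
```

```bash
python3 g.py .524 .233 .103 .205;  python3 - <<'E'
from station import manip
import cv2
s=manip.snapshot("side")["frame"][110:250,210:390,::-1]
cv2.imwrite("pics/s1.png",cv2.resize(s,None,fx=4,fy=4,interpolation=cv2.INTER_CUBIC))
E
```

```text
t 2.35 p [0.5249 0.2331 0.1432] gap 0.603 F [-0.6  0.8  0.4] q6 1.58
shift mm [-1.  -0.  40.2] rotvec [-0.0013 -0.002   0.0045]
```

View pics/s1.png

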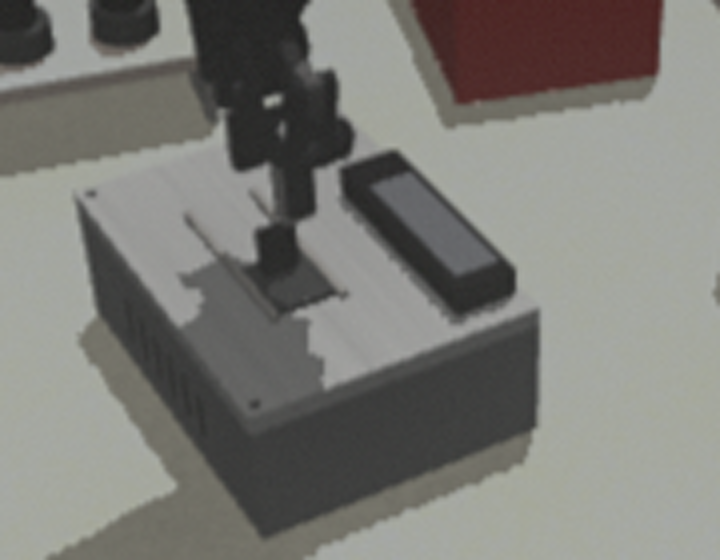

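The view shows the open jaws straddling the tab (at 278,245 in the crop) along the unit's y, still above it. Next I go down and close.

>>> servo_tool --pt "-1 0 15 0 0 0 0.2" --pt "0 0 15 0 0 0 0.2" --pt "0 0 8 0 0 0 0.2" --pt "0 0 0 0 0 0 -0.5" --pt "0 0 0 0 0 0 -1" --pt "0 0 0 0 0 0 -1" --pt "0 0 0 0 0 0 -1" --pt "0 0 0 0 0 0 -1" --grip_force 20

```text
t: 3.07
tcp_pos: [0.5268, 0.2346, 0.1128]
tool_rot: [0.995, 0.102, 0.006, -0.005]
force: [1.6, -1.3, -10.8]
finger_gap: 0.105
```

```bash
python3 g.py .515 .275 .103 .205
```

```text
t 3.07 p [0.5268 0.2346 0.1128] gap 0.105 F [  1.6  -1.3 -10.8] q6 1.58
shift mm [ -3.5 -41.8  10.1] rotvec [-0.0096 -0.0121 -0.0008]
```

>>> servo_tool --pt "0 -8 0 0 0 0 -1" --pt "0 -8 0 0 0 0 -1" --pt "0 -8 0 0 0 0 -1" --pt "0 -8 0 0 0 0 -1" --pt "0 -4 0 0 0 0 -1" --pt "0 0 0 0 0 0 -1"

```text
t: 3.57
tcp_pos: [0.5189, 0.2714, 0.1127]
tool_rot: [0.995, 0.103, 0.005, -0.003]
force: [1.9, -1.5, -5.9]
finger_gap: 0.107
```

```bash
python3 g.py .5153 .2730 .1128 .205
```

```text
t 3.57 p [0.5189 0.2714 0.1127] gap 0.107 F [ 1.9 -1.5 -5.9] q6 1.65
shift mm [-3.2 -2.3 -0.1] rotvec [-0.0052 -0.0113  0.0021]
```

>>> servo_tool --pt "0 -3 0 0 0 0 -1" --pt "0 -3 0 0 0 0 -1" --pt "0 -2 0 0 0 0 -1"

```text
t: 3.82
tcp_pos: [0.5173, 0.2786, 0.1127]
tool_rot: [0.995, 0.104, 0.005, -0.001]
force: [3.8, -10.9, -6.8]
finger_gap: 0.108
```

```bash
python3 g.py .5153 .2730 .1128 .205
```

```text
t 3.82 p [0.5173 0.2786 0.1127] gap 0.108 F [  3.8 -10.9  -6.8] q6 1.66
shift mm [-3.1  5.  -0.2] rotvec [-0.0015 -0.0108  0.0043]
```

Stop felt (about −11 N). Now I open and rise, then check the picture.

>>> servo_tool --pt "0 0 0 0 0 0 0.0" --pt "0 0 0 0 0 0 0.2" --pt "0 0 0 0 0 0 0.2" --pt "0 0 -15 0 0 0 0.2" --pt "0 0 -30 0 0 0 0.2" --pt "0 0 -40 0 0 0 0.2" --pt "0 20 -30 0 0 0 0.2" --pt "0 40 0 0 0 0 0.2" --pt "0 40 0 0 0 0 0.2" --pt "0 40 0 0 0 0 0.2" --pt "0 40 0 0 0 0 0.2"

```text
t: 4.73
tcp_pos: [0.5556, 0.1089, 0.2417]
tool_rot: [0.994, 0.109, 0.014, -0.008]
force: [1.2, 0.2, -0.2]
finger_gap: 0.6
```

```bash
python3 g.py .513 -.250 .2 1.25;  python3 - <<'E'
from station import manip
import cv2,numpy as np
for n,(x,y,w,h) in dict(side=(220,125,135,115),top=(150,200,140,120)).items():
    f=manip.snapshot(n);np.savez(n+"1.npz",**f)
    s=f["frame"][y:y+h,x:x+w,::-1]
    cv2.imwrite(f"pics/{n}2.png",cv2.resize((255*(s/255)**.6).astype('uint8'),None,fx=5,fy=5,interpolation=cv2.INTER_CUBIC))
E
```

```text
t 4.73 p [0.5556 0.1089 0.2417] gap 0.6 F [ 1.2  0.2 -0.2] q6 1.33
shift mm [-120.5  341.6   34. ] rotvec [ 0.0038 -0.033  -1.0314]
```

View pics/side2.png

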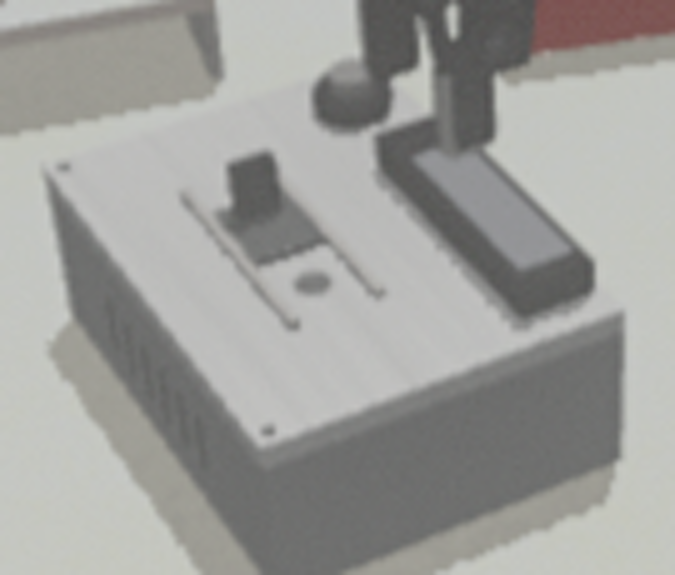

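View pics/top2.png

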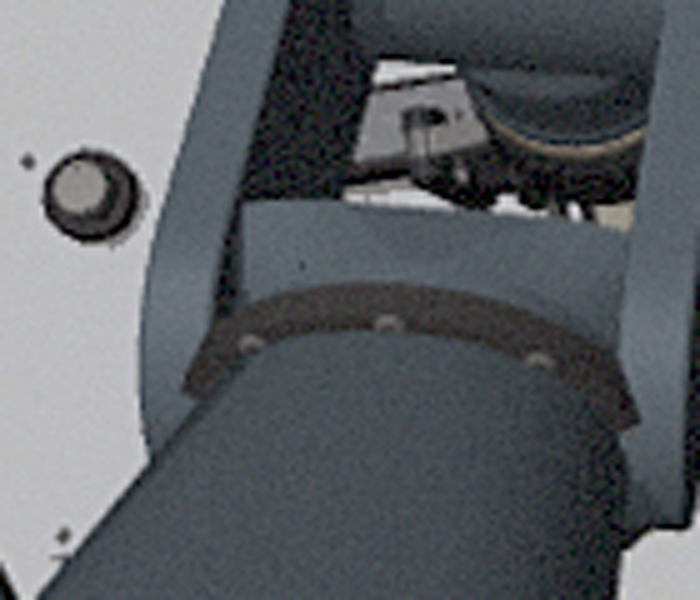

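Side crop shows the shutter fully open (tab at 253,185) and the hole uncovered at (313,283), i.e. full-frame (282.6,181.6). Next, the pin.

>>> servo_tool --pt "-13 37 0 0 0 0 0.2" --pt "-13 37 0 0 0 0 0.2" --pt "-13 37 0 0 0 0 0.2" --pt "-13 37 0 0 0 0 0.2" --pt "-13 37 0 0 0 0 0.2" --pt "-13 37 0 0 0 0 0.2" --pt "-13 37 0 0 0 0 0.2" --pt "-13 37 0 0 0 0 0.2" --pt "-8 24 0 0 0 -0.05 0.2" --pt "0 0 0 0 0 -0.11 0.2" --pt "0 0 0 0 0 -0.11 0.2" --pt "0 0 0 0 0 -0.11 0.2"

```text
t: 5.83
tcp_pos: [0.519, -0.237, 0.2412]
tool_rot: [0.955, 0.297, 0.027, -0.004]
force: [-0.5, -0.0, -0.1]
finger_gap: 0.599
```

>>> servo_tool --pt "0 0 0 0 0 -0.11 0.2" --pt "0 0 0 0 0 -0.11 0.2" --pt "0 0 0 0 0 -0.11 0.2" --pt "0 0 0 0 0 -0.11 0.2" --pt "0 0 0 0 0 -0.11 0.2" --pt "0 0 0 0 0 -0.1 0.2" --pt "0 0 0 0 0 0 0.2"

```text
t: 6.42
tcp_pos: [0.5225, -0.2308, 0.2454]
tool_rot: [0.799, 0.6, 0.031, 0.007]
force: [-0.5, 0.3, -0.4]
finger_gap: 0.598
```

```bash
python3 g.py .513 -.250 .2 1.25;  python3 - <<'E'
from h import *
from station import manip
f=manip.snapshot("top");np.savez("top2.npz",**f)
x,y,w,h=150,200,140,120
s=f["frame"][y:y+h,x:x+w,::-1]
cv2.imwrite(f"pics/top3.png",cv2.resize((255*(s/255)**.6).astype('uint8'),None,fx=5,fy=5,interpolation=cv2.INTER_CUBIC))
s=np.load("side1.npz"); print(back(dict(s),(282.6-.4,181.6-.4),.088))
E
```

```text
t 6.42 p [ 0.5225 -0.2308  0.2454] gap 0.598 F [-0.5  0.3 -0.4] q6 -0.39
shift mm [-23.   -5.9  44.2] rotvec [ 0.0473 -0.0432  0.0377]
[0.52784335 0.22350592 0.088     ]
```

View pics/top3.png

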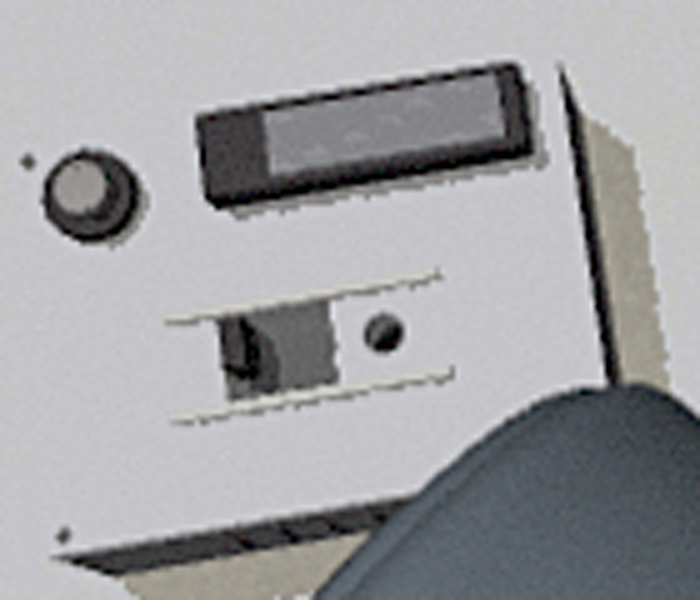

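The top crop shows the hole open at (384,332), with the shutter against its stop and well clear of it. Next I correct the tilt and line up over the pin.

>>> servo_tool --pt "-10 -3 10 0.047 -0.043 0.038 0.2" --pt "-10 -3 15 0 0 0 0.2" --pt "0 0 0 0 0 0 0.2"

```text
t: 6.72
tcp_pos: [0.5126, -0.2464, 0.2214]
tool_rot: [0.815, 0.58, 0.0, 0.001]
force: [-0.6, -0.4, -0.8]
finger_gap: 0.602
```

```bash
python3 g.py .512 -.250 .084 1.25;  python3 - <<'E'
from h import *
s=np.load("top2.npz"); print(back(dict(s),(226.4,266.0),.09))
s=np.load("side0.npz"); print(back(dict(s),(348.3-.3,345-.3),.121))
s=np.load("top0.npz"); print(back(dict(s),(453-.4,278.6-.4),.121))
E
```

```text
t 6.72 p [ 0.5126 -0.2464  0.2214] gap 0.602 F [-0.6 -0.4 -0.8] q6 -0.31
shift mm [ -3.4   0.3 137.4] rotvec [ 0.0027  0.0011 -0.0126]
[0.52786067 0.22232722 0.09      ]
[ 0.51252014 -0.24851367  0.121     ]
[ 0.51403958 -0.24960738  0.121     ]
```

>>> servo_tool --pt "-2 0 30 0 0 -0.01 0.2" --pt "-1 0 25 0 0 0 0.2" --pt "0 0 20 0 0 0 0.2" --pt "0 0 0 0 0 0 0.2"

```text
t: 7.05
tcp_pos: [0.5159, -0.2491, 0.1484]
tool_rot: [0.814, 0.58, 0.003, 0.005]
force: [-0.2, 1.0, -0.1]
finger_gap: 0.598
```

```bash
python3 g.py .5125 -.2495 .084 1.25;  python3 - <<'E'
from h import *
from station import manip
x,y,w,h=280,270,140,140
s=manip.snapshot("side")["frame"][y:y+h,x:x+w,::-1]
cv2.imwrite(f"pics/s4.png",cv2.resize((255*(s/255)**.7).astype('uint8'),None,fx=4,fy=4,interpolation=cv2.INTER_CUBIC))
E
```

```text
t 7.05 p [ 0.5159 -0.2491  0.1484] gap 0.598 F [-0.2  1.  -0.1] q6 -0.32
shift mm [-1.5 -3.9 64.3] rotvec [ 0.0122  0.0006 -0.0117]
```

View pics/s4.png

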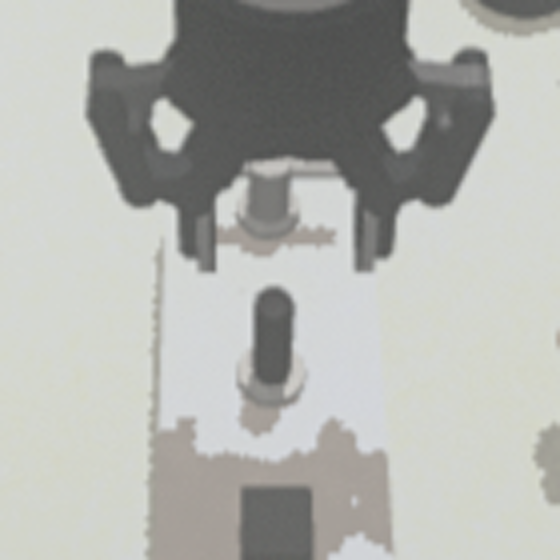

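The jaws stand on both sides of the pin (273,340), about 4 mm too far along +x, which matches the computed −3.9. I'll correct that while descending.

>>> servo_tool --pt "-1 -4 5 0.012 0 -0.01 0.2" --pt "0 0 20 0 0 0 0.2" --pt "0 0 20 0 0 0 0.2" --pt "0 0 12 0 0 0 0.2" --pt "0 0 0 0 0 0 0.2"

```text
t: 7.52
tcp_pos: [0.5187, -0.2521, 0.0998]
tool_rot: [0.812, 0.584, 0.003, 0.009]
force: [0.1, 0.7, -0.8]
finger_gap: 0.596
```

```bash
python3 g.py .5125 -.2495 .084 1.25
```

```text
t 7.52 p [ 0.5187 -0.2521  0.0998] gap 0.596 F [ 0.1  0.7 -0.8] q6 -0.32
shift mm [ 0.6 -7.  15.7] rotvec [ 0.0171  0.0057 -0.0023]
```

>>> servo_tool --pt "0 -7 0 0.017 0 0 0.2" --pt "0 -1 7 0 0 0 0.2" --pt "0 -1 7 0 0 0 0.2" --pt "0 0 0 0 0 0 0.2"

```text
t: 7.85
tcp_pos: [0.512, -0.2507, 0.0896]
tool_rot: [0.812, 0.584, -0.002, 0.005]
force: [0.4, -0.6, 0.5]
finger_gap: 0.602
```

```bash
python3 g.py .5125 -.2495 .084 1.25
```

```text
t 7.85 p [ 0.512  -0.2507  0.0896] gap 0.602 F [ 0.4 -0.6  0.5] q6 -0.32
shift mm [1.3 0.1 5.6] rotvec [ 0.0059  0.0082 -0.0026]
```

Centred. I go a little lower, then close.

>>> servo_tool --pt "1 0 5 0.006 0.008 0 0.2" --pt "0 0 0 0 0 0 -0.4" --pt "0 0 0 0 0 0 -0.7" --pt "0 0 0 0 0 0 -1" --pt "0 0 0 0 0 0 -1" --pt "0 0 0 0 0 0 -1" --pt "0 0 0 0 0 0 -1" --grip_force 60

```text
t: 8.43
tcp_pos: [0.5129, -0.2502, 0.0851]
tool_rot: [0.812, 0.584, 0.0, 0.0]
force: [0.3, 0.1, 0.0]
finger_gap: 0.166
```

```bash
python3 g.py .5125 -.2495 .18 1.25
```

```text
t 8.43 p [ 0.5129 -0.2502  0.0851] gap 0.166 F [0.3 0.1 0. ] q6 -0.33
shift mm [  0.5  -0.5 -94.9] rotvec [ 0.0011 -0.0001 -0.003 ]
```

>>> servo_tool --pt "0 0 -8 0 0 0 -1" --pt "0 0 -15 0 0 0 -1" --pt "0 0 -20 0 0 0 -1" --pt "0 0 -20 0 0 0 -1" --pt "0 0 -20 0 0 0 -1" --pt "0 0 -20 0 0 0 -1" --pt "0 0 -20 0 0 0 -1" --pt "0 0 -15 0 0 0 -1" --pt "0 0 0 0 0 0 -1"

```text
t: 9.18
tcp_pos: [0.5117, -0.2492, 0.232]
tool_rot: [0.812, 0.584, -0.0, -0.001]
force: [0.7, -0.7, -0.9]
finger_gap: 0.171
```

```bash
python3 g.py .5278 .2228 .22 1.25;  python3 - <<'E'
from h import *
from station import manip
f=manip.snapshot("side");np.savez("side5.npz",**f)
x,y,w,h=270,200,160,220
s=f["frame"][y:y+h,x:x+w,::-1]
cv2.imwrite(f"pics/s5.png",cv2.resize((255*(s/255)**.7).astype('uint8'),None,fx=3,fy=3,interpolation=cv2.INTER_CUBIC)[:600])
E
```

```text
t 9.18 p [ 0.5117 -0.2492  0.232 ] gap 0.171 F [ 0.7 -0.7 -0.9] q6 -0.33
shift mm [ 452.6 -134.8   12.8] rotvec [-0.0019 -0.0011 -0.0028]
```

View pics/s5.png

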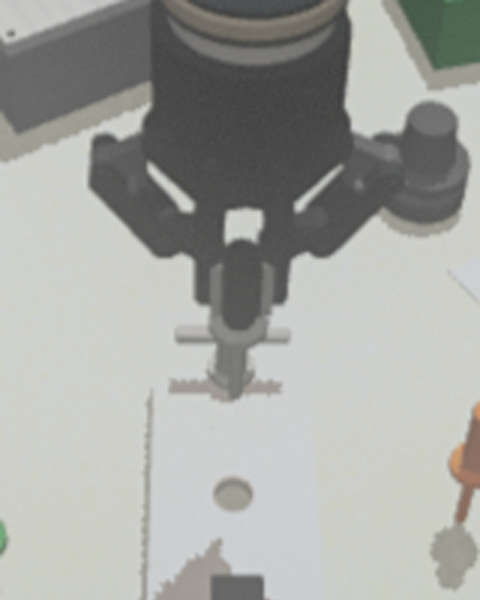

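The pin is gripped upright and drawn out of the rack; its tip is at about (236,397) in the crop. The other tools have not moved. Carrying it to the hole now.

>>> servo_tool --pt "20 -6 0 0 0 0 -1" --pt "37 -11 0 0 0 0 -1" --pt "37 -11 0 0 0 0 -1" --pt "37 -11 0 0 0 0 -1" --pt "37 -11 0 0 0 0 -1" --pt "37 -11 0 0 0 0 -1" --pt "37 -11 0 0 0 0 -1" --pt "37 -11 0 0 0 0 -1" --pt "37 -11 0 0 0 0 -1" --pt "37 -11 0 0 0 0 -1" --pt "37 -11 0 0 0 0 -1" --pt "20 -6 0 0 0 0 -1"

```text
t: 10.23
tcp_pos: [0.5207, 0.1908, 0.2181]
tool_rot: [0.816, 0.578, -0.008, -0.007]
force: [0.3, -1.0, -1.4]
finger_gap: 0.172
```

```bash
python3 g.py .5278 .2228 .22 1.25;  python3 - <<'E'
from h import *
f=dict(np.load("side5.npz"));print(proj(f,[.5117,-.2492,.157]),"seen 348.4 332")
E
```

```text
t 10.23 p [0.5207 0.1908 0.2181] gap 0.172 F [ 0.3 -1.  -1.4] q6 0.48
shift mm [32.6 -3.9 -2. ] rotvec [-0.0215  0.0052 -0.0175]
[[348.16409189 331.73969096]] seen 348.4 332
```

Tip prediction and image agree to within 0.5 px.

>>> servo_tool --pt "18 -2 0 -0.021 0.005 -0.017 -1" --pt "14 -2 0 0 0 0 -1" --pt "0 0 0 0 0 0 -1" --pt "0 0 0 0 0 0 -1"

```text
t: 10.57
tcp_pos: [0.5225, 0.2298, 0.2122]
tool_rot: [0.808, 0.589, -0.004, -0.002]
force: [-0.4, -0.6, -1.0]
finger_gap: 0.173
```

```bash
python3 g.py .5278 .2228 .18 1.25
```

```text
t 10.57 p [0.5225 0.2298 0.2122] gap 0.173 F [-0.4 -0.6 -1. ] q6 0.53
shift mm [-4.9  7.5 32.2] rotvec [-0.0088  0.0039  0.01  ]
```

>>> servo_tool --pt "-5 7 0 -0.009 0.004 0.01 -1" --pt "0 0 8 0 0 0 -1" --pt "0 0 8 0 0 0 -1" --pt "0 0 0 0 0 0 -1"

```text
t: 10.9
tcp_pos: [0.5267, 0.2188, 0.1929]
tool_rot: [0.812, 0.583, -0.002, -0.0]
force: [0.6, 0.6, -1.1]
finger_gap: 0.17
```

```bash
python3 g.py .5278 .2228 .178 1.25
```

```text
t 10.9 p [0.5267 0.2188 0.1929] gap 0.17 F [ 0.6  0.6 -1.1] q6 0.52
shift mm [ 4.2 -0.2 14.8] rotvec [-0.0023  0.0029 -0.004 ]
```

>>> servo_tool --pt "4 0 5 0 0 0 -1" --pt "0 0 5 0 0 0 -1" --pt "0 0 2 0 0 0 -1" --pt "0 0 0 0 0 0 -1"

```text
t: 11.23
tcp_pos: [0.528, 0.2204, 0.1784]
tool_rot: [0.813, 0.582, -0.003, -0.001]
force: [0.5, 0.1, -0.7]
finger_gap: 0.169
```

```bash
python3 g.py .5278 .2228 .129 1.25
python3 - <<'E'
from h import *
from station import manip
f=manip.snapshot("side");np.savez("side6.npz",**f)
x,y,w,h=235,110,100,110
s=f["frame"][y:y+h,x:x+w,::-1]
cv2.imwrite(f"pics/s6.png",cv2.resize((255*(s/255)**.6).astype('uint8'),None,fx=5,fy=5,interpolation=cv2.INTER_CUBIC))
E
```

```text
t 11.23 p [0.528  0.2204 0.1784] gap 0.169 F [ 0.5  0.1 -0.7] q6 0.53
shift mm [ 2.4 -0.7 49.4] rotvec [-0.0044  0.0042 -0.008 ]
```

View pics/s6.png

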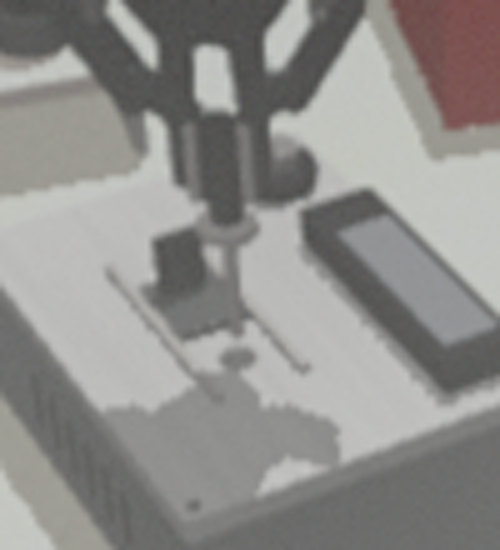

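The tip hangs just above the hole (hole at 238,357 in the crop; tip at about 236,328). Descending with small lateral corrections.

>>> servo_tool --pt "2 -1 2 -0.004 0.004 -0.008 -1" --pt "0 0 5 0 0 0 -1" --pt "0 0 5 0 0 0 -1" --pt "0 0 0 0 0 0 -1"

```text
t: 11.62
tcp_pos: [0.5282, 0.2233, 0.1663]
tool_rot: [0.811, 0.586, 0.001, 0.0]
force: [-0.3, -0.0, -0.8]
finger_gap: 0.171
```

```bash
python3 g.py .5278 .2228 .129 1.25
```

```text
t 11.62 p [0.5282 0.2233 0.1663] gap 0.171 F [-0.3 -0.  -0.8] q6 0.52
shift mm [-0.7 -0.3 37.3] rotvec [ 0.002  -0.0014  0.0014]
```

>>> servo_tool --pt "-0.7 0 5 0 0 0 -1" --pt "0 0 5 0 0 0 -1" --pt "0 0 5 0 0 0 -1" --pt "0 0 5 0 0 0 -1" --pt "0 0 0 0 0 0 -1"

```text
t: 12.03
tcp_pos: [0.5279, 0.2228, 0.1441]
tool_rot: [0.81, 0.586, 0.001, 0.0]
force: [-0.3, 0.8, -0.6]
finger_gap: 0.169
```

```bash
python3 g.py .5278 .2228 .129 1.25
```

```text
t 12.03 p [0.5279 0.2228 0.1441] gap 0.169 F [-0.3  0.8 -0.6] q6 0.52
shift mm [-0.  -0.1 15.1] rotvec [ 0.002  -0.0014  0.0018]
```

Inside the hole with no contact. Now I press.

>>> servo_tool --pt "0 0 5 0 0 0 -1" --pt "0 0 4 0 0 0 -1" --pt "0 0 3 0 0 0 -1" --pt "0 0 0 0 0 0 -1"

```text
t: 12.37
tcp_pos: [0.5284, 0.2229, 0.1311]
tool_rot: [0.81, 0.586, 0.001, 0.0]
force: [-1.2, 0.1, 3.7]
finger_gap: 0.169
```

```bash
python3 g.py .5278 .2228 .129 1.25
```

```text
t 12.37 p [0.5284 0.2229 0.1311] gap 0.169 F [-1.2  0.1  3.7] q6 0.52
shift mm [-0.2 -0.5  2.1] rotvec [ 0.0024 -0.0017  0.0017]
```

>>> servo_tool --pt "0 0 2 0 0 0 -1" --pt "0 0 2 0 0 0 -1" --pt "0 0 0 0 0 0 -1"

```text
t: 12.62
tcp_pos: [0.5287, 0.223, 0.1293]
tool_rot: [0.81, 0.586, 0.002, 0.001]
force: [-1.5, -0.9, 4.8]
finger_gap: 0.169
```

```bash
python3 g.py .5278 .2228 .129 1.25
```

```text
t 12.62 p [0.5287 0.223  0.1293] gap 0.169 F [-1.5 -0.9  4.8] q6 0.52
shift mm [-0.5 -0.7  0.3] rotvec [ 0.0033 -0.0022  0.0019]
```

>>> servo_tool --pt "0 0 2 0 0 0 -1" --pt "0 0 2 0 0 0 -1" --pt "0 0 2 0 0 0 -1"

```text
t: 12.87
tcp_pos: [0.5288, 0.2233, 0.1287]
tool_rot: [0.81, 0.586, 0.003, 0.001]
force: [-4.3, -0.6, 12.8]
finger_gap: 0.166
```

```bash
python3 g.py .5278 .2228 .129 1.25
python3 - <<'E'
from h import *
from station import manip
for n,(x,y,w,h) in dict(side=(220,110,120,120),top=(150,200,140,120)).items():
    f=manip.snapshot(n)
    s=f["frame"][y:y+h,x:x+w,::-1]
    cv2.imwrite(f"pics/{n}7.png",cv2.resize((255*(s/255)**.6).astype('uint8'),None,fx=5,fy=5,interpolation=cv2.INTER_CUBIC))
E
python3 g.py .5278 .2228 .129 1.25
```

```text
t 12.87 p [0.5288 0.2233 0.1287] gap 0.166 F [-4.3 -0.6 12.8] q6 0.52
shift mm [-0.8 -0.8 -0.3] rotvec [ 0.0048 -0.003   0.0024]
t 12.97 p [0.5288 0.2232 0.1287] gap 0.168 F [-3.3 -1.7 13.6] q6 0.52
shift mm [-0.7 -0.8 -0.3] rotvec [ 0.0049 -0.0029  0.0025]
```

View pics/side7.png

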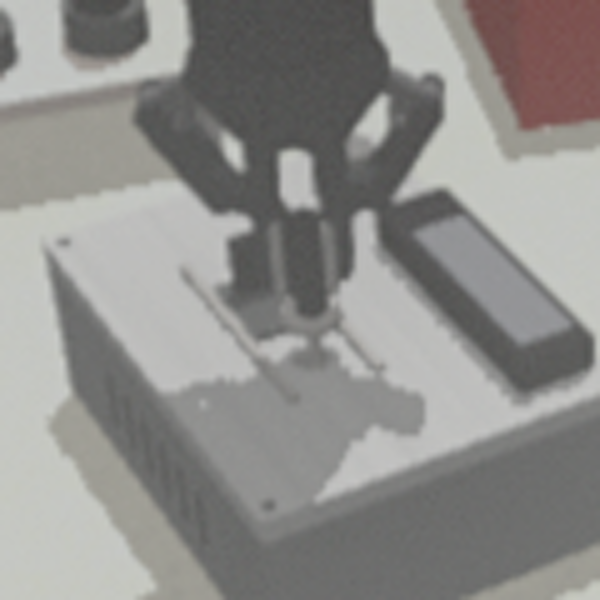

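The pin's stem goes into the hole (crop 315,360), the collar is clear of the panel, and the shutter is still open. TCP z of 0.1287 puts the tip at about 0.054 m, and the steady 13 N means the button is bottomed. Handing in.

Run:
```python
from station import manip
print(manip.sign_off()); s=manip.sense(); print(s["t"],s["tcp_pos"],s["force"],s["finger_gap"])
```

```text
the job is handed in; nothing more can be done
None
the job is handed in; nothing more can be done
```

I slid the shutter open until I felt its stop, drew the black-handled pin out of the middle socket, and lowered its tip through the hole onto the reset button. I handed in at about 13 s with the pin still gripped and pressing; no verdict was reported.

**Last checks**
- **Button:** the tip is at about z = 0.054 m, which is full travel, about 1 mm from the measured hole axis. The push is steady at about 13 N, above the 5 N full-travel spring force, so the button should be bottomed.
- **Grip:** the jaws stand at 0.17 of full opening on the handle, with a 60 N grip setting. The grasp point is about 8 mm above the handle's centre.
- **Shutter:** in the final side picture it is still open.
- **Start button, other tools and cutter holder:** I planned every path clear of them. No picture shows contact, but I did not measure them again at the end.

**Disagreement:** my first hole position, fitted from the panel corners, was 3–4 mm off what the pictures showed once the shutter was open. I used the second position, on which both cameras agreed to about 1 mm.

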